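# Swing the big magnifier over the round printing block

### The arm

A 6-joint arm with a two-finger parallel gripper is mounted at the origin on the work surface. World frame = base frame: x ahead of the robot, y to its left, z up, the work surface at z = 0. Lengths are in mm, angles in rad, forces in N, time in s.
With the tool pointing down it reaches from about 400 to 925 mm from the base axis. Payload 12.5 kg.
Tool frame: the origin (TCP) lies at the centre of the arm's flange, where the gripper is bolted on; the fingertips stand 190 mm ahead of it and the grasp point (between the pads) lies 171 mm ahead of it; z points along the fingers, y is the line along which they close (so a half turn about z gives the same grasp; the last joint's range is limited). The gripper opens to 95 mm and grips with 3 to 60 N. Pads are 20 mm wide; open, the fingers measure 119 mm over their backs; the gripper's body (75 mm by 180 mm) begins 59 mm behind the grasp point.
Start: joints at [-1.395, 0.491, 1.559, -0, 1.092, -0.106], TCP at [173.823, -600.342, 404.761] pointing down, gripper open.
Joint ranges: [-3.1, 3.1], [-0.84, 2.19], [0.05, 2.79], [-1.13, 4.28], [0.06, 2.93], [-2.69, 2.69]. Speed limits (rad/s): [2.22, 2.22, 2.79, 3.14, 3.14, 3.14].

### API

Orientations are given as [roll, pitch, yaw] about the fixed x, y, z axes, in that order (R = Rz(yaw) Ry(pitch) Rx(roll)).
In Python, from cell import env, read_camera, search_frame, cut_out gives the robot as it stands. The module is installed in compiled form; this text tells all that it offers.
- The arm moves only by the tool move_arm, never from a script. Its argument "commands" is a list of rows, each a list of 3 entries, a list of its own where there are three numbers: the shift along the world's x, y, z normalised to -1 to 1, where 1 is 0.03 m, then the turn about the world's z normalised to -1 to 1, where 1 is 0.08 rad, then the opening, from -1 (shut) to 1 (fully open), so that 0 is half open. A call has 1 to 20 rows; each row shifts and turns the commanded pose from where the row before left it; what a row does not reach is not made up. A row lasts 1/12 s, in which the tool goes at most 41.7 mm and 7.16 degrees, less where a joint would pass 70% of its speed; a pose out of reach is approached as far as the arm can. A call with a number of a shift or a turn outside -1 to 1 is refused whole. A call with a gripper value outside its range is refused whole. The fingers move at their own pace and stop on an object; the grip force is fixed at half the most. Time passes only in rows, so rows that do not move let the fingers close. It gives the time, the measured TCP pose, the force, the opening and the grip force at its end, in the units of the state.
- env.state(): the state, without advancing time (a new reading comes with each control period).
- read_camera(name): name is "scene" or "side" or "wrist"; returns a dict with "image" (480x640x3 uint8, red, green, blue), "fx", "fy", "cx", "cy" (pixels), "rvec" (rotation vector, rad) and "tvec" (3), from world to camera coordinates, as OpenCV has them. Camera axes: x right, y down, z forward; pixel columns grow to the right and rows downward; lengths in mm; the calibration is good to about 2 mm. A picture is of the moment at which its call begins. There is no depth.
- env.job_done(): hands the job in; it is judged then, once.
Trained networks look in a picture, given as the dict that the camera call returned (one of the last four; its "shot" number tells which), for a name from the list of things; names that differ only in an ending like _2 or _b are one class to them, and where a whole thing is asked for, a point or a joint stands for the part that bears it (a point fixed in the world has none). Each returns a list of dicts, best first, with "confidence" (0 to 1); they miss things now and then, are a little off and sometimes report something else, mostly with a low value. They report only what shows in the picture. A call takes as long as a camera call. They do not tell look-alikes from the thing itself.
- search_frame(thing, picture): "at" ([column, row] in pixels, amid what is visible of it).
- cut_out(thing, picture): "region" (480x640 bool, what is visible of it) and "at" ([column, row] in pixels, amid what is visible of it).
The state is a dict: "t": time; "joints": joint angles; "qvel": joint speeds; "tau": joint torques, N m; "eef_pos": TCP position; "tcp_rot": TCP orientation; "ft_force": force on the tool from outside, world axes, zero at the start; "moment": the same for the moment, N m; "opening": opening from 0.0 (shut) to 1.0 (fully open); "grip_force": force on a finger pad.
Only numpy, scipy, OpenCV 4.12 (cv2) and the standard library are available. Lean on these libraries where they do the work, as an engineer would, in place of code of your own. Each camera call takes 0.05 s, during which the arm holds its last target. There are 200 camera calls.

### The job

On the viewing stand, push the upright tabs of the lens wheel sideways with your fingertips and step the wheel round until its largest lens is centred over the round printing block. Keep your fingers off the lens glass, and leave the three printing blocks, the tape roll, the glue bottle, the jar and the ink roller where they are. Finish with the wheel at rest and your hand clear.

Things in the scene. Friction and masses are not known exactly. Their poses are not given: they have to be found in the camera images.
- stand: Fixed stand: round plate 230 mm across, 12 mm thick, with a central spindle carrying the lens wheel. Origin at the centre of the plate's underside, on the table, on the wheel's vertical axis; z up; bearings count from its +x axis. Three loose blocks lie on the plate under the wheel, about 65 mm from the axis near 45, 135 and -135 degrees (which is where varies); nothing at -45.
- wheel (a joint): Turn of the wheel (rad) = bearing of the LARGEST lens from the stand's +x axis, counter-clockwise from above positive. Starts between -1.4 and -0.1. It turns stiffly, about 0.6 to 1 N at a tab, and stays where it is left, without coasting. Stops at -2.6 and 2.6: the largest lens cannot pass over the stand's -x direction (the other arms can).
- lens_big (a point): Centre of the largest lens (glass and rim 50 mm across), 65 mm from the wheel's axis, 85 mm above the table. The wheel is a flat cross of four aluminium arms 90 degrees apart, 6 mm thick, 85 mm above the table (hub 42 mm across, its cap 99 mm above the table), with a lens and a tab on each arm.
- tab_big (a point): Middle of the top edge of the tab on the largest lens's arm: upright aluminium plate, 24 mm radially (93 to 117 mm from the axis), 8 mm thick in the turning direction, standing on the arm up to 120 mm above the table. The other three arms have identical tabs at the same radius, 90, 180 and 270 degrees round; any of them may be pushed.
- lenses: The glass of the four lenses, one body turning with the wheel: 50, 32, 26 and 21 mm across with rims, counter-clockwise from the largest seen from above, each centred 65 mm from the axis, rims up to 89 mm above the table. Origin on the axis 85 mm above the table, x axis towards the largest lens. Not to be touched.
- block_round_mid (a point): Centre (9 mm above its underside) of the round wooden printing block, loose, 62 mm in diameter and 20 mm high with its rubber relief, lying on the stand's plate. The largest lens is to be over it. Not to be moved.
- block_square_mid (a point): Centre of the square wooden printing block, loose, 54 x 54 x 20 mm, lying on the stand's plate. Not to be moved.
- block_bar_mid (a point): Centre of the narrow wooden printing block, loose, 64 x 24 x 20 mm, lying on the stand's plate. Not to be moved.
- tape: Loose roll of tape lying flat beside the stand on its far left, 84 mm across, 24 mm high; origin at the centre of its underside. To be left alone.
- glue: Loose upright glue bottle left of the stand, 40 mm across, 90 mm high; origin at the centre of its underside. To be left alone.
- jar: Loose upright lidded jar beyond the stand on the right, 64 mm across, 70 mm high; origin at the centre of its underside. To be left alone.
- brayer: Loose ink roller lying right of the stand, about 175 mm long (x axis from handle to roller) and 75 mm wide, 32 mm high; origin on the table about its middle. To be left alone.
There are look-alikes about, which are no part of the job. Leave any red look-alike of the stand alone.

How it is judged:
By the outcome, as a careful person would: the job done as asked, in the order asked, and still so for the second after the job is handed in, with the robot touching nothing.
It also fails if it takes over 72 s, if anything falls off the work surface, if the arm or the gripper's body presses on something with over 40 N, if the wrist force passes 120 N, or if a joint passes its speed limit or range.

## Working session

There is one attempt and no reset: what is moved stays moved. The work goes in short steps, Python scripts to look and compute and a tool call to move; the robot and the scene stay as the last step left them, time stands still between calls to the robot, and variables do not carry over. Pictures are saved under pics/ and viewed, at most 10 in all, crops included, and the job is handed in when it is done.

Besides the shell and the picture viewer there is one more tool, called after "Emit:" as a command line: name --argument value ..., lists and objects as JSON in quotes. move_arm: Moves the arm, as the interface text tells. Its arguments: {"type":"object","properties":{"commands":{"type":"array","items":{"type":"array"}}},"required":["commands"]}

```bash
mkdir -p pics; cat > h.py <<'E'
import numpy as np, cv2
from cell import env, read_camera, search_frame, cut_out
def save(p,n): cv2.imwrite('pics/'+n,cv2.cvtColor(p['image'],cv2.COLOR_RGB2BGR))
def ray(p,uv):
    R=cv2.Rodrigues(np.array(p['rvec'],float))[0]; t=np.array(p['tvec'],float).ravel()
    d=R.T@np.array([(uv[0]-p['cx'])/p['fx'],(uv[1]-p['cy'])/p['fy'],1.]); return -R.T@t,d
def atz(p,uv,z):
    c,d=ray(p,uv); return c+d*(z-c[2])/d[2]
def proj(p,X):
    K=np.array([[p['fx'],0,p['cx']],[0,p['fy'],p['cy']],[0,0,1.]])
    return cv2.projectPoints(np.array(X,float).reshape(-1,3),np.array(p['rvec'],float),np.array(p['tvec'],float),K,None)[0].reshape(-1,2)
E
python3 - <<'E'
from h import *
Z=dict(stand=12,lens_big=85,tab_big=120,block_round_mid=30,block_square_mid=30,block_bar_mid=30,tape=24,glue=45,jar=35,brayer=16)
for n in ['scene','side']:
    p=read_camera(n); save(p,n+'1.png'); print(n,ray(p,(320,240)))
    for k,z in Z.items():
        print(k,[(np.round(r['at']),round(r['confidence'],2),np.round(atz(p,r['at'],z)[:2])) for r in search_frame(k,p)[:3]])
print(env.state())
E
```

```text
scene (array([1313.34481761, -370.15645283,  745.65008314]), array([-0.72674581,  0.36742908, -0.58080901]))
stand [(array([301., 309.]), 0.84, array([595., -58.])), (array([172., 248.]), 0.6, array([ 238., -238.]))]
lens_big [(array([298., 275.]), 0.87, array([574., -50.])), (array([166., 228.]), 0.85, array([ 259., -241.])), (array([304., 297.]), 0.61, array([640., -71.]))]
tab_big [(array([299., 277.]), 0.7, array([618., -68.])), (array([170., 225.]), 0.61, array([ 307., -237.])), (array([319., 289.]), 0.55, array([669., -50.]))]
block_round_mid [(array([318., 286.]), 0.83, array([568.,  -2.]))]
block_square_mid [(array([277., 293.]), 0.88, array([543., -88.]))]
block_bar_mid [(array([327., 312.]), 0.81, array([649., -24.]))]
tape [(array([388., 341.]), 0.96, array([771.,  42.])), (array([211., 330.]), 0.66, array([ 570., -245.])), (array([301., 295.]), 0.63, array([568., -43.]))]
glue [(array([377., 280.]), 0.86, array([631., 109.]))]
jar [(array([251., 365.]), 0.56, array([ 704., -212.]))]
brayer [(array([211., 330.]), 0.73, array([ 564., -244.]))]
side (array([ 371.76818198, 10
[... 898 characters left out ...]
 244.]), 0.61, array([543., -89.]))]
{'t': 1.1, 'joints': array([-1.39457908e+00,  4.90856001e-01,  1.55893588e+00,  6.94308899e-06,
        1.09169324e+00, -1.05604059e-01]), 'qvel': array([-0.00061983,  0.00092464,  0.00048037, -0.00128487, -0.00185785,
       -0.00104927]), 'tau': array([-2.50122512e-04, -6.12475419e+01, -2.58426368e+01,  6.93652639e-02,
        4.46893356e-02, -2.61834219e-05]), 'eef_pos': array([ 173.83239267, -600.31888661,  404.77591395]), 'tcp_rot': array([3.14148507e+00, 5.20721561e-06, 2.81818102e-01]), 'ft_force': array([-0.3930382 , -0.29258673,  0.96695184]), 'moment': array([0.00383058, 0.03918743, 0.00854795]), 'grip_force': 0.0, 'opening': 0.9998589861262401}
```

```bash
python3 - <<'E'
import cv2
a=cv2.imread('pics/scene1.png')[200:400,110:430]; cv2.imwrite('pics/a.png',cv2.resize(a,(800,500),interpolation=cv2.INTER_CUBIC))
b=cv2.imread('pics/side1.png')[160:340,190:478]; cv2.imwrite('pics/b.png',cv2.resize(b,(800,500),interpolation=cv2.INTER_CUBIC))
E
```

```text
(no output)
```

View pics/a.png

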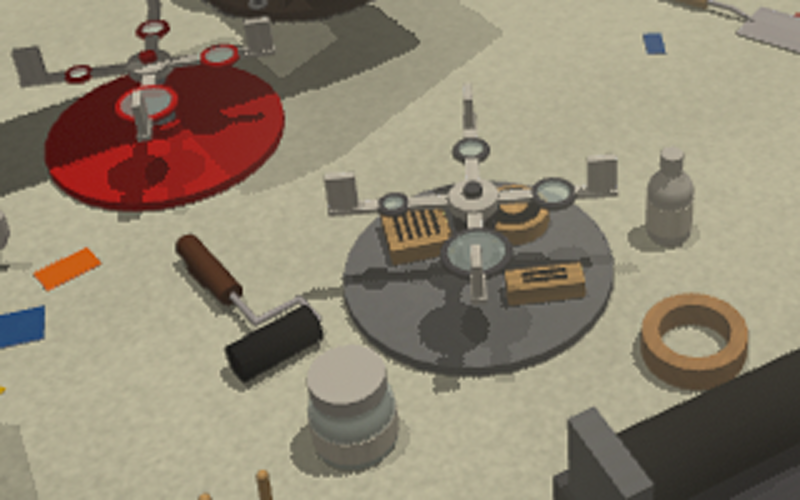

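View pics/b.png

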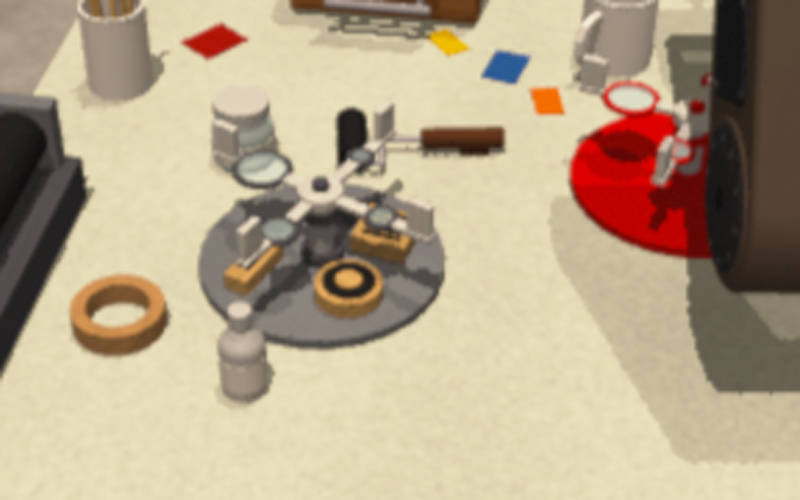

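The scene picture shows two stands. The red one, at about (172,248), is the look-alike. The grey one, at about (300,290), has the three blocks on it, so it is the one meant, and crop a already confirms that enlarged. Its biggest lens is at about (300,300), pointing towards the scene camera, and the round block is behind the hub at (318,286).

```bash
cat > fit.py <<'E'
from h import *
def tri(obs):
    A=[];b=[]
    for p,uv in obs:
        c,d=ray(p,uv); d/=np.linalg.norm(d); M=np.eye(3)-np.outer(d,d); A.append(M); b.append(M@c)
    return np.linalg.lstsq(np.vstack(A),np.hstack(b),rcond=None)[0]
E
python3 - <<'E'
from fit import *
s=read_camera('scene'); d=read_camera('side')
print('hub',tri([(s,(298.8,275.2)),(d,(305.2,226.2))]),atz(s,(298.8,275.2),99),atz(d,(305.2,226.2),99))
print('lens',tri([(s,(300.4,300.4)),(d,(284.3,220.1))]),atz(s,(300.4,300.4),87),atz(d,(284.3,220.1),87))
for n,p in(('s',s),('d',d)):
  for k,z in (('stand',12),('block_round_mid',30)):
    for r in cut_out(k,p)[:2]:
        m=r['region'].astype(np.uint8)
        c=max(cv2.findContours(m,0,2)[0],key=cv2.contourArea); e=cv2.fitEllipse(cv2.convexHull(c))
        print(n,k,r['confidence'],np.round(e[0]),np.round(e[1]),atz(p,e[0],z).round(1))
E
```

```text
hub [587.20898127 -53.69435204  95.85876136] [589.92370153 -55.40489196  99.        ] [586.74965506 -48.89147225  99.        ]
lens [646.90723156 -80.75091042  87.19642983] [646.65953449 -80.67819865  87.        ] [646.99398675 -80.95993588  87.        ]
s stand 0.93 [300. 292.] [117. 124.] [546.  -36.1  12. ]
s stand 0.59 [170. 237.] [ 93. 113.] [ 189.4 -230.1   12. ]
s block_round_mid 0.66 [318. 288.] [16. 22.] [573.5  -5.9  30. ]
s block_round_mid 0.65 [300. 300.] [16. 23.] [588.7 -56.4  30. ]
d stand 0.72 [424. 214.] [62. 81.] [ 289.2 -268.2   12. ]
d stand 0.66 [303. 238.] [ 95. 100.] [ 604.9 -110.6   12. ]
d block_round_mid 0.86 [315. 263.] [22. 26.] [553.3   5.7  30. ]
```

Emit:
move_arm --commands '[[[0.64,0.83,0],-0.44,-0.4],[[0.64,0.83,0],-0.44,-0.4],[[0.64,0.83,0],-0.44,-0.4],[[0.64,0.83,0],-0.44,-0.4],[[0.64,0.83,0],-0.44,-0.4],[[0.64,0.83,0],-0.44,-0.4],[[0.64,0.83,0],-0.44,-0.4],[[0.64,0.83,0],-0.44,-0.4],[[0.64,0.83,0],-0.44,-0.4],[[0.64,0.83,0],-0.44,-0.4],[[0.64,0.83,0],-0.44,-0.4],[[0.64,0.83,0],-0.44,-0.4],[[0.64,0.83,0],-0.44,-0.4],[[0.64,0.83,0],-0.44,-0.4],[[0.64,0.83,0],-0.44,-0.4],[[0.64,0.83,0],-0.44,-0.4],[[0.64,0.83,0],-0.44,-0.4],[[0.64,0.83,0],-0.44,-0.4],[[0.64,0.83,0],-0.44,-0.4],[[0.64,0.83,0],-0.44,-0.4]]'

```text
t: 3.07
eef_pos: [558.6, -100.9, 404.9]
tcp_rot: [3.142, -0.0, -0.424]
ft_force: [1.3, -0.1, -0.3]
opening: 0.296
grip_force: 0.0
```

```bash
python3 - <<'E'
from fit import *
p=read_camera('wrist'); save(p,'w1.png'); print(ray(p,(320,240)),p['fx'])
for k,z in dict(stand=12,lens_big=87,tab_big=120,block_round_mid=30).items():
    print(k,[(np.round(r['at']),round(r['confidence'],2),np.round(atz(p,r['at'],z)[:2])) for r in search_frame(k,p)[:4]])
print(env.state()['t'],env.state()['joints'])
print(proj(p,[[588,-53,99]]))
E
```

```text
(array([ 622.1918985 , -130.25633213,  384.36175962]), array([-0.2259507 ,  0.09505138, -0.96954491])) 353.3874872013876
stand [(array([524., 368.]), 0.68, array([ 290., -252.])), (array([264., 198.]), 0.55, array([601., -59.]))]
lens_big [(array([552., 376.]), 0.81, array([ 337., -250.])), (array([246., 219.]), 0.74, array([596., -51.]))]
tab_big [(array([250., 220.]), 0.97, array([597., -62.])), (array([550., 378.]), 0.89, array([ 368., -235.])), (array([266., 199.]), 0.58, array([606., -81.])), (array([364.,  33.]), 0.42, array([ 678., -190.]))]
block_round_mid [(array([229., 263.]), 0.75, array([556.,   3.])), (array([364.,  34.]), 0.42, array([ 697., -210.]))]
3.3167 [-2.98217034e-01  4.08593266e-01  1.70374217e+00 -3.17004907e-04
  1.02965348e+00  1.69407033e+00]
[[249.5713491  229.23723775]]
```

View pics/w1.png

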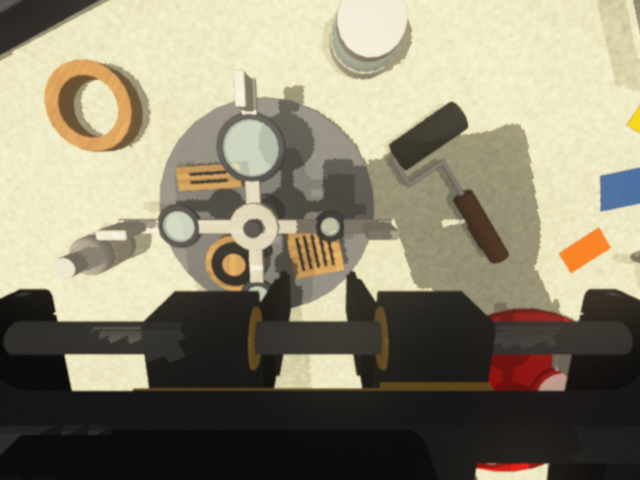

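The wrist view shows the grey stand from above. The hub is at (254,227), the largest lens at (251,147), the other lenses at (180,226) and (330,226), and the round block at (233,263). The large tab is at (243,85), with the bar and square blocks at (208,178) and (316,253).

```bash
python3 - <<'E'
from fit import *
from scipy.optimize import least_squares
p=read_camera('wrist')
P=[((254,227.5),99,0,None),((251,147),87,65,0),((180,226),87,65,np.pi/2),((330,226),87,65,-np.pi/2)]
def X(q,z,r,a): return [q[0]+(r*np.cos(q[2]+a) if r else 0),q[1]+(r*np.sin(q[2]+a) if r else 0),z]
f=lambda q:(proj(p,[X(q,z,r,a) for _,z,r,a in P])-[o[0] for o in P]).ravel()
s=least_squares(f,[588,-53,-.43]); print(s.x,s.fun.round(1))
c=s.x[:2]
# refined block ellipse via mask
for r in cut_out('block_round_mid',p)[:1]:
    m=r['region'].astype(np.uint8); e=cv2.fitEllipse(cv2.convexHull(max(cv2.findContours(m,0,2)[0],key=cv2.contourArea)));print(e)
for uv in [(233,264)]:
    b=atz(p,uv,32)[:2]; print('round',b,np.hypot(*(b-c)),np.arctan2(*(b-c)[::-1]))
print('tabtop',proj(p,[[c[0]+105*np.cos(s.x[2]),c[1]+105*np.sin(s.x[2]),120]]))
for uv in [(208,178),(316,253)]:
    b=atz(p,uv,31)[:2]; print(b,np.hypot(*(b-c)),np.arctan2(*(b-c)[::-1]))
print(c+105*np.array([np.cos(s.x[2]),np.sin(s.x[2])]))
E
```

```text
[ 5.86144277e+02 -5.73106754e+01 -4.17904551e-01] [-1.1  1.   0.5  0.  -0.4 -0.2  1.1 -0.8]
((226.23231506347656, 262.4083251953125), (44.539276123046875, 56.14098358154297), 161.7812957763672)
round [552.45705927  -3.72850331] 63.292004304841974 2.132053314535031
tabtop [[239.87090637  86.72127978]]
[641.33256384 -22.23512624] 65.39144544037315 0.5661580627160947
[527.59343977 -87.75555671] 65.99311596199544 -2.6620942546739483
[682.10812163 -99.92452929]
```

Emit:
move_arm --commands '[[[0.82,0.01,0],0,-0.4],[[0.82,0.01,0],0,-0.4],[[0.82,0.01,0],0,-0.4],[[0.82,0,0],0,-0.4],[[0.82,0,0],0,-0.4],[[0,0,0],0,-0.4],[[0,0,-0.6],0,-0.4],[[0,0,-0.6],0,-0.4],[[0,0,-0.6],0,-0.4],[[0,0,-0.4],0,-0.4],[[0,0,-0.4],0,-0.4],[[0,0,-0.4],0,-0.4],[[0,0,0],0,-0.4]]'

```text
t: 4.5
eef_pos: [680.4, -101.7, 312.5]
tcp_rot: [3.141, 0.003, -0.423]
ft_force: [-0.1, -0.4, 0.2]
opening: 0.303
grip_force: 0.0
```

```bash
python3 - <<'E'
from fit import *
p=read_camera('wrist'); save(p,'w2.png')
print(env.state()['joints'])
E
```

```text
[-2.44197350e-01  6.70489932e-01  1.47886220e+00 -1.23746555e-04
  9.93868237e-01  1.74914601e+00]
```

View pics/w2.png

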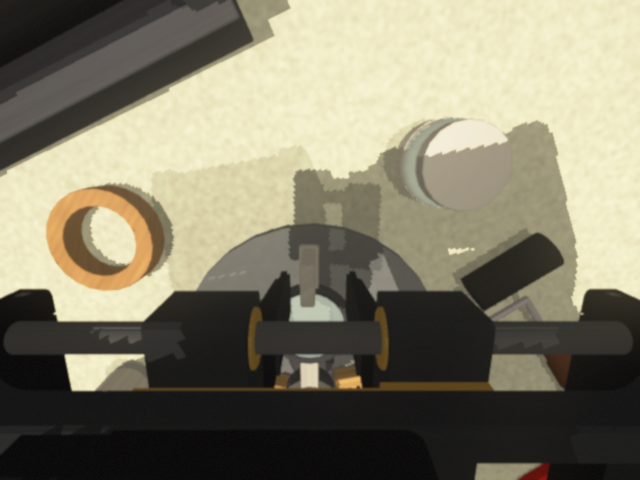

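The view shows the tab top at columns 300–320, rows 245–305, between fingertips whose inner edges are at columns 290 and 350. I'll check this against the projection.

```bash
python3 - <<'E'
from fit import *
p=read_camera('wrist'); s=env.state(); e=s['eef_pos']; y=s['tcp_rot'][2]
R=np.array([[np.cos(y),-np.sin(y)],[np.sin(y),np.cos(y)]])
for a in(-10,0,10):
  print('finger mid',a,proj(p,[[*(e[:2]+R@[a,0]),e[2]-190]]).round(), 'sides',proj(p,[[*(e[:2]+R@[a,b]),e[2]-190] for b in(-14,14)]).round().tolist())
c=np.array([586.1,-57.3]);w=-.418;u=np.array([np.cos(w),np.sin(w)])
for r in (93,117):
  for z in (88,120): print(r,z,proj(p,[[*(c+r*u),z]]).round())
for uv in [(310,245),(309,290)]: print(atz(p,uv,120))
E
```

```text
finger mid -10 [[316. 309.]] sides [[343.0, 309.0], [289.0, 309.0]]
finger mid 0 [[316. 291.]] sides [[344.0, 291.0], [289.0, 291.0]]
finger mid 10 [[316. 273.]] sides [[344.0, 273.0], [288.0, 273.0]]
93 88 [[313. 286.]]
93 120 [[313. 308.]]
117 88 [[313. 248.]]
117 120 [[312. 265.]]
[ 703.20593333 -108.24699377  120.        ]
[681.15074662 -97.60054084 120.        ]
```

```bash
python3 - <<'E'
import numpy as np
t=-0.42+0.064*np.arange(41); d=106/30*np.diff(np.c_[np.cos(t),np.sin(t)],axis=0)
print([[[round(a,2),round(b,2),0],0.8,-0.4] for a,b in d.tolist()])
E
```

```text
[[[0.09, 0.21, 0], 0.8, -0.4], [[0.07, 0.21, 0], 0.8, -0.4], [[0.06, 0.22, 0], 0.8, -0.4], [[0.04, 0.22, 0], 0.8, -0.4], [[0.03, 0.22, 0], 0.8, -0.4], [[0.02, 0.23, 0], 0.8, -0.4], [[0.0, 0.23, 0], 0.8, -0.4], [[-0.01, 0.23, 0], 0.8, -0.4], [[-0.03, 0.22, 0], 0.8, -0.4], [[-0.04, 0.22, 0], 0.8, -0.4], [[-0.06, 0.22, 0], 0.8, -0.4], [[-0.07, 0.21, 0], 0.8, -0.4], [[-0.08, 0.21, 0], 0.8, -0.4], [[-0.1, 0.2, 0], 0.8, -0.4], [[-0.11, 0.2, 0], 0.8, -0.4], [[-0.12, 0.19, 0], 0.8, -0.4], [[-0.13, 0.18, 0], 0.8, -0.4], [[-0.15, 0.17, 0], 0.8, -0.4], [[-0.16, 0.16, 0], 0.8, -0.4], [[-0.17, 0.15, 0], 0.8, -0.4], [[-0.18, 0.14, 0], 0.8, -0.4], [[-0.18, 0.13, 0], 0.8, -0.4], [[-0.19, 0.12, 0], 0.8, -0.4], [[-0.2, 0.11, 0], 0.8, -0.4], [[-0.21, 0.09, 0], 0.8, -0.4], [[-0.21, 0.08, 0], 0.8, -0.4], [[-0.22, 0.07, 0], 0.8, -0.4], [[-0.22, 0.05, 0], 0.8, -0.4], [[-0.22, 0.04, 0], 0.8, -0.4], [[-0.22, 0.02, 0], 0.8, -0.4], [[-0.23, 0.01, 0], 0.8, -0.4], [[-0.23, -0.01, 0], 0.8, -0.4], [[-0.23, -0.02, 0], 0.8, -0.4], [[-0.22, -0.03, 0], 0.8, -0.4], [[-0.22, -0.05, 0], 0.8, -0.4], [[-0.22, -0.06, 0], 0.8, -0.4], [[-0.21, -0.08, 0], 0.8, -0.4], [[-0.21, -0.09, 0], 0.8, -0.4], [[-0.2, -0.1, 0], 0.8, -0.4], [[-0.19, -0.12, 0], 0.8, -0.4]]
```

Emit:
move_arm --commands '[[[0.03,0.05,-0.3],0,-0.4],[[0,0,-0.3],0,-0.4],[[0,0,-0.13],0,-0.4],[[0,0,0],0,-0.4]]'

```text
t: 4.93
eef_pos: [681.6, -99.8, 291.5]
tcp_rot: [3.141, 0.002, -0.422]
ft_force: [0.2, 0.3, -0.4]
opening: 0.299
grip_force: 0.0
```

Emit:
move_arm --commands '[[[0.09,0.21,0],0.8,-0.4],[[0.07,0.21,0],0.8,-0.4],[[0.06,0.22,0],0.8,-0.4],[[0.04,0.22,0],0.8,-0.4],[[0.03,0.22,0],0.8,-0.4],[[0.02,0.23,0],0.8,-0.4],[[0.0,0.23,0],0.8,-0.4],[[-0.01,0.23,0],0.8,-0.4],[[-0.03,0.22,0],0.8,-0.4],[[-0.04,0.22,0],0.8,-0.4],[[-0.06,0.22,0],0.8,-0.4],[[-0.07,0.21,0],0.8,-0.4],[[-0.08,0.21,0],0.8,-0.4],[[-0.1,0.2,0],0.8,-0.4],[[-0.11,0.2,0],0.8,-0.4],[[-0.12,0.19,0],0.8,-0.4],[[-0.13,0.18,0],0.8,-0.4],[[-0.15,0.17,0],0.8,-0.4],[[-0.16,0.16,0],0.8,-0.4],[[-0.17,0.15,0],0.8,-0.4]]'

```text
t: 6.6
eef_pos: [654.1, 23.3, 293.2]
tcp_rot: [3.141, -0.001, 0.861]
ft_force: [0.7, -0.2, 0.2]
opening: 0.297
grip_force: 0.4
```

```bash
python3 - <<'E'
from fit import *
s=env.state(); e=s['eef_pos'][:2]-[586.1,-57.3]; print(np.hypot(*e),np.arctan2(e[1],e[0]),s['tcp_rot'],s['ft_force'],s['joints'])
p=read_camera('wrist'); save(p,'w3.png')
E
```

```text
105.47285108658258 0.8700653910729396 [ 3.14060654e+00 -6.24646058e-04  8.61081059e-01] [ 0.73110966 -0.22484707  0.15775286] [-6.52061541e-02  6.50598277e-01  1.58911572e+00 -1.18818174e-04
  9.00715077e-01  6.44583159e-01]
```

View pics/w3.png

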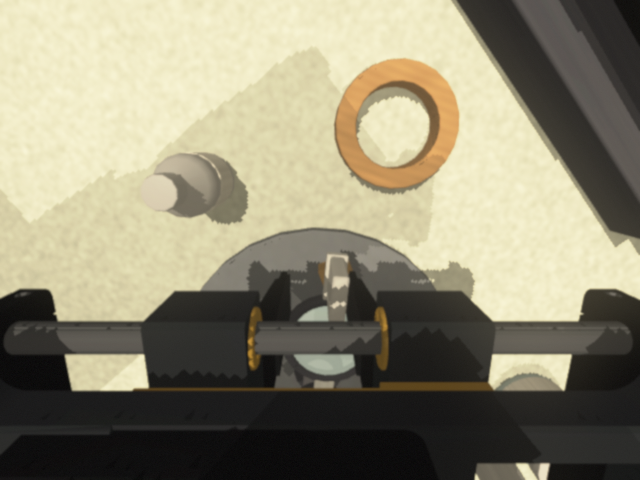

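The tab (338,285) is pressed by the trailing finger and the wheel follows. The tape and glue bottle are clear, so I'll continue the arc.

Emit:
move_arm --commands '[[[-0.18,0.14,0],0.8,-0.4],[[-0.18,0.13,0],0.8,-0.4],[[-0.19,0.12,0],0.8,-0.4],[[-0.2,0.11,0],0.8,-0.4],[[-0.21,0.09,0],0.8,-0.4],[[-0.21,0.08,0],0.8,-0.4],[[-0.22,0.07,0],0.8,-0.4],[[-0.22,0.05,0],0.8,-0.4],[[-0.22,0.04,0],0.8,-0.4],[[-0.22,0.02,0],0.8,-0.4],[[-0.23,0.01,0],0.8,-0.4],[[-0.23,-0.01,0],0.8,-0.4],[[-0.23,-0.02,0],0.8,-0.4],[[-0.22,-0.03,0],0.8,-0.4],[[-0.22,-0.05,0],0.8,-0.4],[[-0.22,-0.06,0],0.8,-0.4],[[-0.21,-0.08,0],0.8,-0.4],[[-0.21,-0.09,0],0.8,-0.4],[[-0.2,-0.1,0],0.8,-0.4],[[0,0,0],0,-0.4]]'

```text
t: 8.32
eef_pos: [533.0, 35.3, 293.1]
tcp_rot: [-3.142, -0.0, 2.075]
ft_force: [0.4, 0.3, 0.0]
opening: 0.3
grip_force: 0.0
```

```bash
python3 - <<'E'
from fit import *
s=env.state(); e=s['eef_pos'][:2]-[586.1,-57.3]; print(np.hypot(*e),np.arctan2(e[1],e[0]),s['eef_pos'],s['tcp_rot'],s['ft_force'],s['joints'])
S=read_camera('scene'); D=read_camera('side'); 
a=S['image'][230:350,220:380]; b=D['image'][180:300,230:390]
cv2.imwrite('pics/c.png',cv2.cvtColor(np.vstack([cv2.resize(x,(400,300),interpolation=cv2.INTER_CUBIC) for x in(a,b)]),cv2.COLOR_RGB2BGR))
E
```

```text
106.69311236274991 2.0914036076669684 [533.03009307  35.25811798 293.11511054] [-3.14150269e+00 -6.99186155e-07  2.07492902e+00] [0.37756479 0.28405731 0.00319004] [-5.76206110e-02  5.10250736e-01  1.89666533e+00 -7.05945490e-05
  7.34753095e-01 -5.61700920e-01]
```

View pics/c.png

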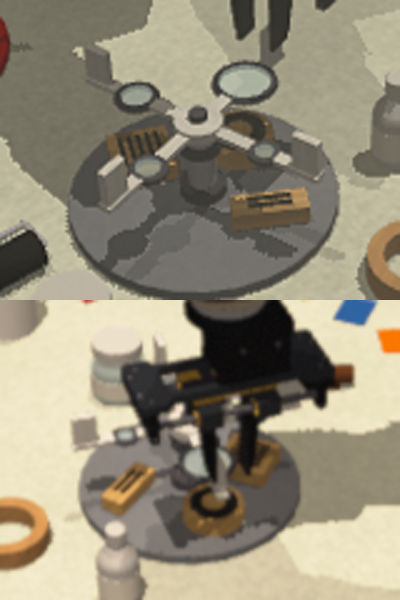

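Lens is at scene (318,263), still short of the round block by about 0.13 rad. I'll push the rest, back off, lift, and look from above.

Emit:
move_arm --commands '[[[-0.12,-0.07,0],0.5,-0.4],[[-0.12,-0.08,0],0.5,-0.4],[[-0.11,-0.08,0],0.5,-0.4],[[0,0,0],0,-0.4],[[0.1,0.07,0],0,-0.4],[[0.1,0.07,0],0,-0.4],[[0,0,0],0,-0.4],[[0,0,0.5],0,-0.4],[[0,0,0.8],0,-0.4],[[0,0,0.8],0,-0.4],[[0,0,0.8],0,-0.4],[[0,0,0.8],0,-0.4],[[0.4,-0.7,0],0,-0.4],[[0.4,-0.7,0],0,-0.4],[[0.4,-0.7,0],0,-0.4],[[0.4,-0.7,0],0,-0.4],[[0.4,-0.7,0],0,-0.4],[[0,0,0],0,-0.4],[[0,0,0],0,-0.4]]'

```text
t: 10.0
eef_pos: [589.4, -72.7, 403.4]
tcp_rot: [-3.141, -0.001, 2.192]
ft_force: [0.2, 1.1, 0.5]
opening: 0.301
grip_force: 0.0
```

```bash
python3 - <<'E'
from fit import *
p=read_camera('wrist'); save(p,'w4.png')
import pickle; pickle.dump({k:p[k] for k in p},open('w4.pkl','wb'))
E
```

```text
(no output)
```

View pics/w4.png

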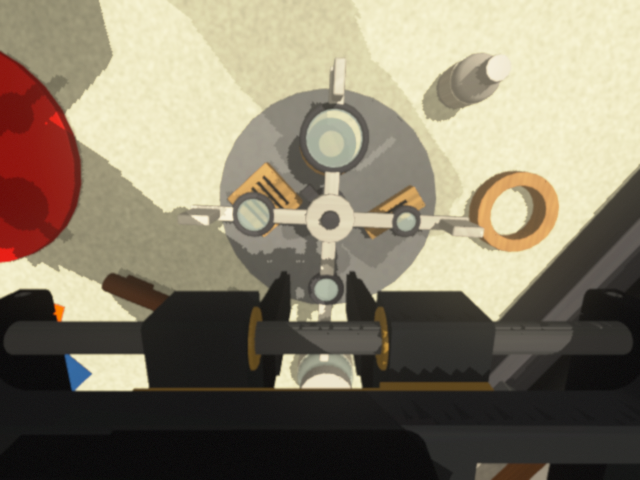

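The lens (334,137) now lies over the round block, whose relief centre is near (332,143). The hub is at (330,219). I'll measure the remaining error.

```bash
python3 - <<'E'
from fit import *
import pickle
from scipy.optimize import least_squares
p=pickle.load(open('w4.pkl','rb'))
P=[((330,219),99,0,0),((334,137),87,65,0),((252,214),87,65,np.pi/2),((326,289),87,65,np.pi),((406,221),87,65,-np.pi/2)]
X=lambda q,z,r,a:[q[0]+r*np.cos(q[2]+a),q[1]+r*np.sin(q[2]+a),z]
f=lambda q:(proj(p,[X(q,z,r,a) for _,z,r,a in P])-[o[0] for o in P]).ravel()
s=least_squares(f,[588,-53,2.13]); c=s.x[:2]; print(s.x,s.fun.round(1))
for uv in [(331.5,142.5)]:
    b=atz(p,uv,32)[:2]; print('round',b,np.hypot(*(b-c)),np.arctan2(*(b-c)[::-1]))
for a in (2.05,2.1,2.15,2.2,2.25): print(a,proj(p,[[*(c+64*np.array([np.cos(a),np.sin(a)])),32]]).round(1))
im=p['image'][50:230,240:420]; im=cv2.resize(im,(600,600),interpolation=cv2.INTER_CUBIC); cv2.imwrite('pics/d.png',cv2.cvtColor(im,cv2.COLOR_RGB2BGR))
E
```

```text
[586.74506883 -53.75278855   2.14645739] [-0.   0.7 -0.2  0.3  0.8 -0.3 -0.4 -0.4 -0.2 -0.5]
round [553.15192788  -1.3555695 ] 62.24120566999271 2.140906855699723
2.05 [[337.7 141.2]]
2.1 [[334.3 140.8]]
2.15 [[331.  140.6]]
2.2 [[327.6 140.5]]
2.25 [[324.3 140.6]]
```

View pics/d.png

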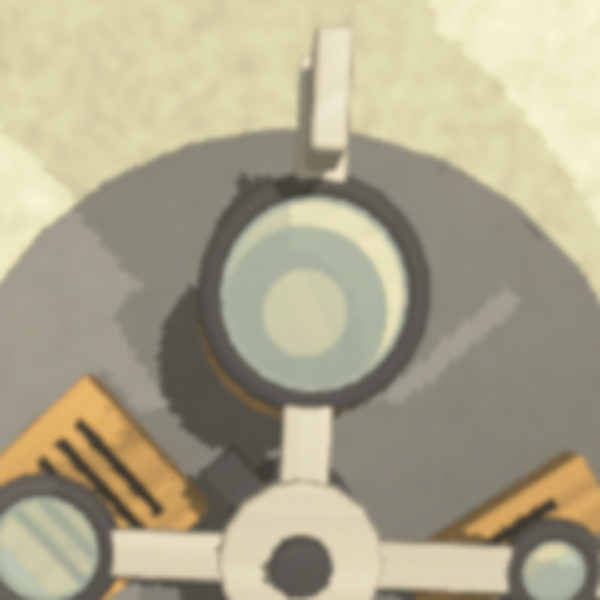

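The crop shows the relief centre at (331.5,143.6), bearing 2.141 rad. The wheel stands at 2.146 rad, so the lens is centred to within about 0.5 mm tangentially. The hand is clear above, so I'm handing in.

```bash
python3 -c "
from cell import env
print(env.job_done())"
```

```text
the job is handed in; nothing more can be done
None
```

The job is handed in: the largest lens stands over the round printing block, about 0.005 rad off in bearing by the wrist camera (the block lies about 3 mm nearer the axis than the lens), the wheel is at rest, the hand is clear above, and I saw no other item disturbed.

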